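# Mount the blender jug and lock its collar

### The job

Mount the steel jug with the black handle on the blender base: set it down fully home in the ring on top of the base, then turn the base's lock collar, which has a lever, all the way to its locked mark (the solid bar on the deck). The collar was left away from the open mark (the small circle), so turn it back there first or the feet of the jug will not pass it. Keep the jug upright and do not shift or knock over the carton, mug, spice jars, timer and ring cutter standing around.

Things in the scene. Friction and masses are not known exactly. Their poses are not given: they have to be found in the camera images.
- jug: Loose blender jug, about 0.3 kg: brushed steel cup 94 mm across and 150 mm tall with a chunky black D handle. Origin: centre of its underside; +z up, +x points to the handle. Its foot (z 0 to 28 mm) is 80 mm across with four alike lugs (see jug_lug).
- jug_grip (a point): Where to pinch the jug's handle from above: 80 mm from the jug's axis along its +x, 125 mm above its underside; axes as the jug. The grip is an upright bar 16 mm thick (along y), 22 mm deep (along x), from z 53 to 148 mm of the jug.
- jug_lug (a point): Outer end of the jug's lug at 45 deg from the handle, 50 mm from the jug's axis. All four lugs (at 45, 135, 225, 315 deg) are alike: 16 mm wide, z 1 to 7 mm of the jug, so the jug fits at any quarter turn, with its handle along +x, +y, -x or -y of the seat; along -x the handle would stand in the way of the lever.
- blender_base: Blender motor base, fixed, its place and yaw vary. Origin: on the counter, right under the seat axis; +z up, -x is its front (speed knob and switch), where the lever swings. Metal housing x -139 to +87 mm, y -85 to +85 mm, deck 76 mm high.
- seat (a point): Seat centre on the base, 76 mm above the counter, axes as the base: the jug's underside rests here. Four steel blocks 7 mm high, 44 to 53 mm from the axis, centred on 0, 90, 180, 270 deg, leave notches at 45, 135, 225, 315 deg for the jug's lugs (play about 4 mm sideways and 6 deg in turn).
- collar_ring (a point): Centre of the black lock collar's top, 22 mm above the seat, turning with it. Collar radius 54 inside, 64 outside, four inward lugs to 43.5 mm from the axis, 31 mm wide, 10 to 16 mm above the seat. At value 0 they stand at 0, 90, 180, 270 deg and the jug's lugs pass between them with 17 deg to spare; at 0.785 they lie over the jug's lugs and hold it.
- lever_tab (a point): Grip point in the upright thumb tab of the collar's lever, moving with it: 100 mm from the seat axis, 30 mm above the seat, at angle 202.5 deg minus the collar value in the seat's frame. The tab is 12 mm thick (along the turn), 24 mm long radially, and stands 6 to 42 mm above the deck; pinch it from above or push it. Axes: the seat's, turned with the collar.
- lock_collar (a joint): Angle of the lock collar (rad): 0 = stop at the open mark (small circle on the deck), 0.785 = stop at the locked mark (solid bar). It grows clockwise seen from above. Light friction (about 2 N at the tab), stays where it is left.
- carton: Juice carton, bystander, 76 x 78 mm, 214 mm tall, origin centre of underside. Stands between base and jug.
- mug: Ceramic mug, bystander, 84 mm across, 115 mm with handle, 90 mm tall, origin centre of underside.
- spice_left: Spice jar, bystander, 45 mm across, 105 mm tall, origin centre of underside; near the base.
- spice_right: Spice jar, bystander, 45 mm across, 105 mm tall, origin centre of underside; near the jug.
- timer: Kitchen timer, bystander, 66 mm across, 55 mm tall, origin centre of underside.
- cutter: Tinplate ring cutter, bystander, 66 mm across, 32 mm tall, origin centre of underside.

How it is judged:
By the outcome, as a careful person would: the job done as asked, in the order asked, and still so for the second after the job is handed in, with the robot touching nothing.
It also fails if it takes over 64 s, if anything falls off the work surface, if the arm or the gripper's body presses on something with over 40 N, if the wrist force passes 120 N, or if a joint passes its speed limit or range.

### The arm

A 7-joint arm with a two-finger parallel gripper is mounted at the origin on a cart in front of the work surface, level with it; the furniture and walls round the work are solid. World frame = base frame: x ahead of the robot, y to its left, z up, the work surface at z = 0. Lengths are in m, angles in rad, forces in N, time in s.
With the tool pointing down it reaches from about 0.4 to 0.85 m from the base axis. Payload 10.4 kg.
Tool frame: the origin (TCP) lies midway between the tips of the shut fingers; the grasp point (between the pads) lies 19 mm behind it; z points along the fingers, x is the direction in which the jaws open and shut, and the axes are right-handed (so a half turn about z gives the same grasp; the last joint's range is limited). The gripper opens to 87 mm and grips with 3 to 60 N. Pads are 19 mm wide; open, the fingers measure 117 mm over their backs; the gripper's body (75 mm by 190 mm) begins 51 mm behind the grasp point.
Start: joints at [1.079, 0.332, -0.065, 1.46, 0.022, 1.35, -0.088], TCP at [0.282, -0.558, 0.223] pointing down, gripper open.
Joint ranges: [-2.6, 2.6], [-0.5, 2.12], [-1.47, 1.34], [0.16, 2.42], [-1.27, 4.41], [0.06, 2.06], [-2.6, 2.6]. Speed limits (rad/s): [2.22, 2.22, 2.79, 2.79, 3.14, 3.14, 3.14].

### API

Orientations are given as a unit quaternion [x, y, z, w].
In Python, from bench import r gives the robot as it stands. The module is installed in compiled form; this text tells all that it offers.
- The arm moves only by the tool play_rows, never from a script. Its argument "commands" is a list of rows, each a list of 7 numbers: the shift along the world's x, y, z in cm, then the turn, a rotation vector about the world's x, y, z in rad, then the finger opening in cm, from 0 to 8.7. A call has 1 to 20 rows; each row shifts and turns the commanded pose from where the row before left it; what a row does not reach is not made up. A row lasts 1/8 s, in which the tool goes at most 62.5 mm and 10.7 degrees, less where a joint would pass 70% of its speed; a pose out of reach is approached as far as the arm can. A call is refused whole if a number of a shift passes 6.25 or a number of a turn 0.188, either way. A call with a gripper value outside its range is refused whole. The fingers move at their own pace and stop on an object; "grip_force" is the grip in N (left out, the last holds). Time passes only in rows, so rows that do not move let the fingers close. It gives the time, the measured TCP pose, the force and the opening at its end, in the units of the state.
- r.read_state(): the state, without advancing time (a new reading comes with each control period).
- r.camera(name): name is "scene" or "top" or "wrist"; returns a dict with "img" (384x512x3 uint8, red, green, blue), "K" (3x3 intrinsics, pixels), "k1" (the pictures are not rectified: a ray, as slopes to the right and down, at radius r is drawn at 1 + k1 r^2 times it, then the intrinsics apply), "camera_from_world" (4x4, takes a point from world to camera coordinates). Camera axes: x right, y down, z forward; pixel columns grow to the right and rows downward; lengths in m; the calibration is good to about 2 mm. A picture is of the moment at which its call begins. There is no depth.
- r.close_job(): hands the job in, once; it reports no verdict.
The state is a dict: "time": time; "joint_positions": joint angles; "joint_vel": joint speeds; "joint_torque": joint torques, N m; "ee_pos": TCP position; "eef_rot": TCP orientation; "ft_force": force on the tool from outside, world axes, zero at the start; "torque": the same for the moment, N m; "width": finger opening in m.
Only numpy, scipy, OpenCV 4.12 (cv2) and the standard library are available. Lean on these libraries where they do the work, as an engineer would, in place of code of your own. Each camera call takes 0.05 s, during which the arm holds its last target. There are 200 camera calls.

## Working session

There is one attempt and no reset: what is moved stays moved. The work goes in short steps, Python scripts to look and compute and a tool call to move; the robot and the scene stay as the last step left them, time stands still between calls to the robot, and variables do not carry over. Pictures are saved under pics/ and viewed, about 8 in all and at most 12, crops included, and the job is handed in when it is done.

Besides the shell and the picture viewer there is one more tool, called as name(argument=value, ...) on one line, values as JSON. play_rows: Moves the arm, as the interface text tells. Its arguments: {"type":"object","properties":{"commands":{"type":"array","items":{"type":"array","items":{"type":"number"}}},"grip_force":{"type":"number"}},"required":["commands"]}

```bash
mkdir -p pics; python3 - <<'E'
from bench import r
import cv2,pickle
s=r.read_state(); print({k:s[k] for k in('time','ee_pos','eef_rot','width')})
d={}
for n in('scene','top'):
    c=r.camera(n); d[n]=c; cv2.imwrite(f'pics/{n}0.png',cv2.resize(c['img'][:,:,::-1],(800,600),interpolation=cv2.INTER_CUBIC)); print(n,c['K'],c['k1'],c['camera_from_world'])
pickle.dump(d,open('c0.pkl','wb'))
E
```

```text
{'time': 0.0, 'ee_pos': array([ 0.28217822, -0.55721554,  0.22174392]), 'eef_rot': array([ 8.51994569e-01, -5.23550115e-01, -6.39956067e-04, -3.49832760e-04]), 'width': 0.08685631406427771}
scene [[482.45914161   0.         253.23208535]
 [  0.         482.45914161 195.46278716]
 [  0.           0.           1.        ]] 0.007575409285890737 [[-0.531272   -0.84719743  0.00256359  0.25217638]
 [-0.65751358  0.41041053 -0.63185369  0.38035904]
 [ 0.5342527  -0.33737177 -0.77508344  1.11283017]
 [ 0.          0.          0.          1.        ]]
top [[373.07307366   0.         261.98905398]
 [  0.         373.07307366 192.90869396]
 [  0.           0.           1.        ]] -0.0698351757163259 [[ 0.02648272 -0.99941675  0.02155987 -0.011424  ]
 [-0.99601486 -0.02821773 -0.0846059   0.50598606]
 [ 0.08516492 -0.01923336 -0.99618122  1.2298842 ]
 [ 0.          0.          0.          1.        ]]
```

View pics/top0.png

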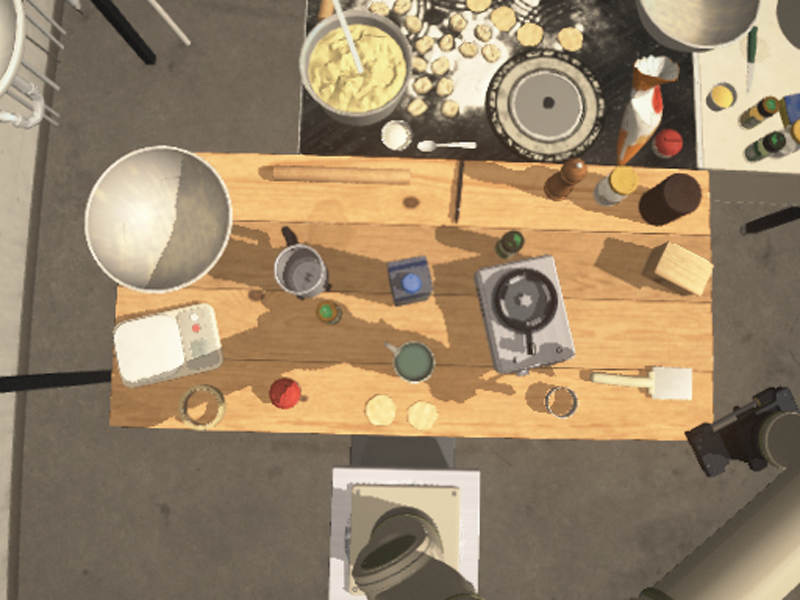

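View pics/scene0.png

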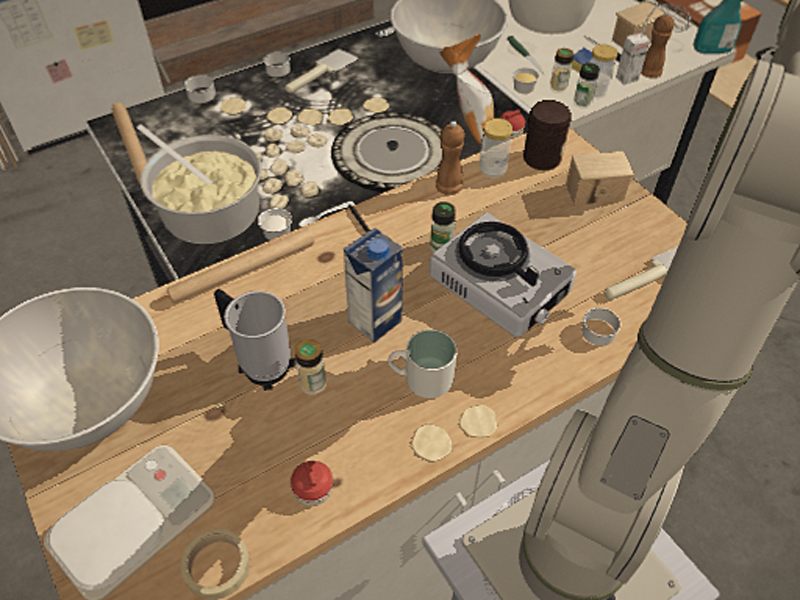

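Top view (800x600): jug at (300,270) with the handle to (288,235), carton (410,282), mug (413,362), base centre (525,300) with the lever at (530,342), spice_right (329,312), spice_left (511,243), cutter (561,402), timer (285,392). I'll zoom in for measurement.

```bash
cat > h.py <<'E'
import numpy as np,cv2,pickle
def ray(c,u,v):
    K=c['K'];p=np.array([(u-K[0,2])/K[0,0],(v-K[1,2])/K[1,1]]);q=p.copy()
    for _ in range(20): q=p/(1+c['k1']*(q@q))
    M=c['camera_from_world'];R=M[:3,:3];return -R.T@M[:3,3],R.T@np.r_[q,1]
def at(c,u,v,z):
    o,d=ray(c,u,v);return o+d*(z-o[2])/d[2]
def proj(c,P):
    P=np.atleast_2d(P);M=c['camera_from_world'];X=P@M[:3,:3].T+M[:3,3];q=X[:,:2]/X[:,2:]
    q=q*(1+c['k1']*(q**2).sum(1,keepdims=True));return q@np.diag([c['K'][0,0]]*2)+c['K'][:2,2]
E
python3 - <<'E'
import pickle,cv2,numpy as np
d=pickle.load(open('c0.pkl','rb'));t=d['top']['img'][:,:,::-1]
f=lambda i,x,y,w,h,s:cv2.resize(i[y:y+h,x:x+w],None,fx=s,fy=s,interpolation=cv2.INTER_CUBIC)
a=f(t,295,142,80,100,6)   # base 480x600
b=f(t,165,140,50,75,6)     # jug 300x450
o=np.zeros((600,800,3),np.uint8);o[:,:480]=a;o[:450,490:790]=b
cv2.imwrite('pics/crop1.png',o)
E
```

```text
(no output)
```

View pics/crop1.png

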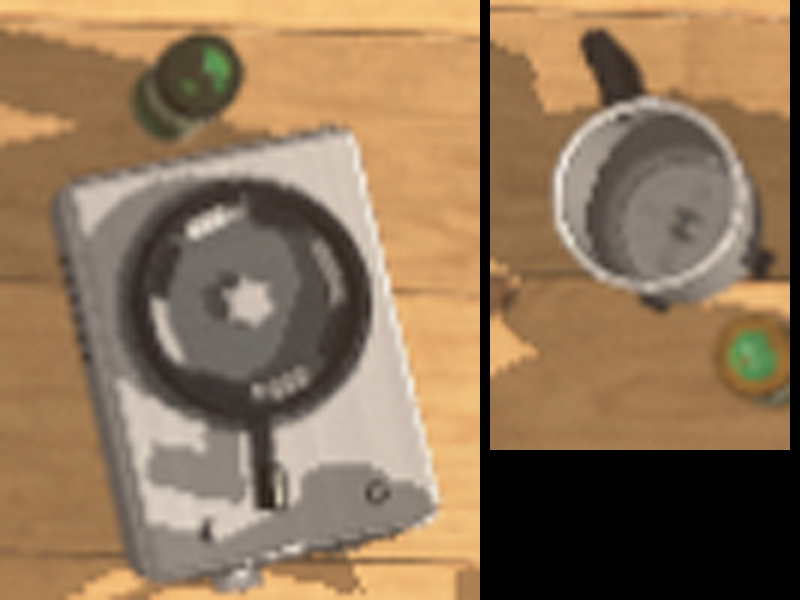

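```bash
cat > m.py <<'E'
from h import *
d=pickle.load(open('c0.pkl','rb'));c=d['top'];s=d['scene']
f=lambda x,y:((x+.5)/6-.5+295,(y+.5)/6-.5+142)
g=lambda x,y:((x-490+.5)/6-.5+165,(y+.5)/6-.5+140)
img=[f(*p) for p in[(70,185),(352,130),(438,508),(150,582)]]
W=np.array([at(c,*p,.076)[:2] for p in img]);L=np.array([[87,85],[87,-85],[-139,-85],[-139,85]])/1e3
a,b=W-W.mean(0),L-L.mean(0)
yaw=np.arctan2((b[:,0]*a[:,1]-b[:,1]*a[:,0]).sum(),(a*b).sum());R=np.array([[np.cos(yaw),-np.sin(yaw)],[np.sin(yaw),np.cos(yaw)]])
t=W.mean(0)-R@L.mean(0);print('base',t,np.degrees(yaw),'res',((W-t)@R-L)*1e3)
rc=at(c,*f(252,302),.098);print('ring',rc)
for n,p,z in(('circle',(377,491),.076),('bar',(207,530),.076),('tab',(270,485),.118)):
    w=(at(c,*f(*p),z)[:2]-rc[:2])@R;print(n,w,np.degrees(np.arctan2(w[1],w[0]))%360)
j=at(c,*g(649,195),.15);h=at(c,*g(592,32),.148);print('jug',j,'handle',h,np.linalg.norm(h-j),np.degrees(np.arctan2(*(h-j)[1::-1])))
h2=at(c,*g(606,65),.148);print(h2,np.degrees(np.arctan2(*(h2-j)[1::-1])))
for p in((655,302),(765,260)):
    w=at(c,*g(*p),.004)-j;print('lug',w,np.degrees(np.arctan2(w[1],w[0])),np.hypot(*w[:2]))
E
python3 m.py
cat >> m.py <<'E'
def S(u,v,z): return at(s,(u+.5)*.64-.5,(v+.5)*.64-.5,z)
print('sc ring',S(492,247,.098),'tab',S(529,272,.118),'jug rim',S(255,315,.15))
tt=lambda u,v,z:at(c,u*.64,v*.64,z).round(3)
for n,u,v,z in(('carton',409,281,.2),('mug',414,362,.09),('spL',512,242,.105),('spR',330,312,.105),('cutter',561,402,.03),('bowl',158,218,.1)):print(n,tt(u,v,z))
E
python3 m.py|tail -7
```

```text
base [ 0.51094538 -0.23240209] 13.292378355284937 res [[-5.83250582 -7.08527948]
 [-7.1680378   5.29117723]
 [ 9.55313844  5.36025707]
 [ 3.44740518 -3.56615482]]
ring [ 0.50943456 -0.23257925  0.098     ]
circle [-0.11215969 -0.04927752] 203.71835388564628
bar [-0.11342268  0.04535333] 158.20544646108914
tab [-0.09528292  0.01638542] 170.2425137293722
jug [0.55214341 0.2206315  0.15      ] handle [0.63506066 0.25371765 0.148     ] 0.08929705528694475 21.753288071509694
[0.61825609 0.24578429 0.148     ] 20.829485179717874
lug [-0.04106025  0.01928998 -0.146     ] 154.83600061089962 0.04536570979339929
lug [-0.01538162 -0.04209761 -0.146     ] -110.07129194697032 0.04481967549314458
sc ring [ 0.5061355  -0.22754172  0.098     ] tab [ 0.40914605 -0.23318232  0.118     ] jug rim [0.54980136 0.22154911 0.15      ]
carton [0.529 0.008 0.2  ]
mug [ 0.378 -0.009  0.09 ]
spL [ 0.626 -0.202  0.105]
spR [0.473 0.162 0.105]
cutter [ 0.3   -0.326  0.03 ]
bowl [0.656 0.523 0.1  ]
```

play_rows(commands=[[1.5,4,0.8,0,0,-0.051,5],[1.5,4,0.8,0,0,-0.051,5],[1.5,4,0.8,0,0,-0.051,5],[1.5,4,0.8,0,0,-0.051,5],[1.5,4,0.8,0,0,-0.051,4],[1.5,4,0.8,0,0,-0.051,4],[1.5,4,0.8,0,0,-0.051,3.5],[1.5,4,0.8,0,0,-0.051,3.5],[0,0,0,0,0,0,3.5],[0,0,0,0,0,0,3.5]], grip_force=50)

```text
time: 1.35
ee_pos: [0.402, -0.2381, 0.2863]
eef_rot: [0.728, -0.685, -0.0, 0.0]
ft_force: [0.4, -0.9, -0.2]
width: 0.0347
```

```bash
python3 - <<'E'
from bench import r
import cv2,pickle
s=r.read_state(); print({k:s[k] for k in('time','ee_pos','eef_rot','width','joint_positions','ft_force')})
c=r.camera('wrist');pickle.dump({'wrist':c},open('c1.pkl','wb'));print(c['camera_from_world'])
cv2.imwrite('pics/w1.png',cv2.resize(c['img'][:,:,::-1],(800,600),interpolation=cv2.INTER_CUBIC))
E
```

```text
{'time': 1.35, 'ee_pos': array([ 0.40201179, -0.23809767,  0.28628739]), 'eef_rot': array([ 7.28280676e-01, -6.85278902e-01, -1.15021197e-04,  2.64959375e-04]), 'width': 0.034737282226255814, 'joint_positions': array([ 0.74424619, -0.03091851, -0.29836757,  1.74087508, -0.00873828,
        1.43065643, -1.06273636]), 'ft_force': array([ 0.39914362, -0.90084982, -0.23069439])}
[[ 0.06132863 -0.99811693  0.00117736 -0.26318275]
 [-0.95035489 -0.05803332  0.30570855  0.31110162]
 [-0.30506456 -0.0198676  -0.95212441  0.57233789]
 [ 0.          0.          0.          1.        ]]
```

View pics/w1.png

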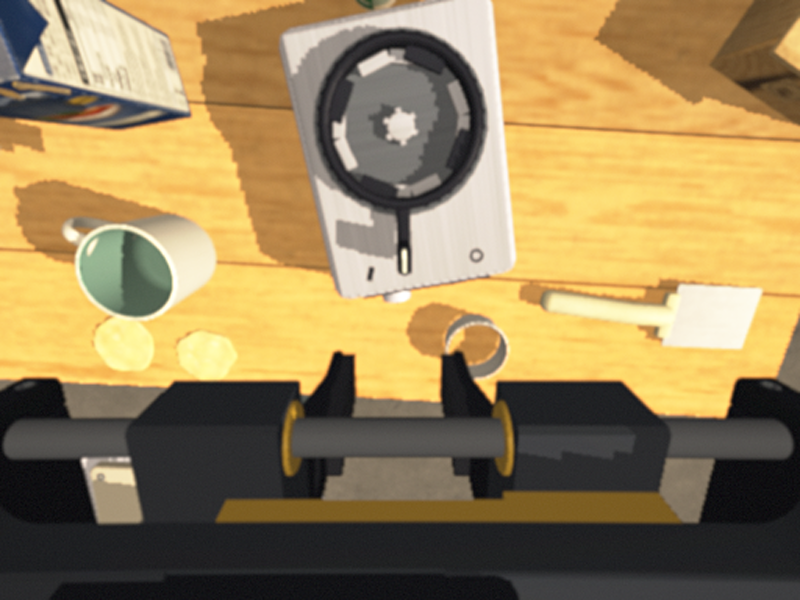

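Wrist view: ring spans (315–487, 28–213), tab top (404,260), circle (476,255), bar (371,273).

```bash
python3 - <<'E'
from h import *
c=pickle.load(open('c1.pkl','rb'))['wrist']
A=lambda u,v,z:at(c,(u+.5)*.64-.5,(v+.5)*.64-.5,z)[:2]
# ring: fit projected circle extents
from scipy.optimize import least_squares
th=np.linspace(0,2*np.pi,181)
def ext(p):
    P=np.c_[p[0]+.064*np.cos(th),p[1]+.064*np.sin(th),0*th+.098]
    q=(proj(c,P)+.5)/.64-.5;return np.r_[q.min(0),q.max(0)]-[315,28,487,213]
o=least_squares(ext,[.51,-.23],x_scale=.01);rc=o.x;print('ring',rc,o.fun)
for n,p,z in(('circle',(476,255),.076),('bar',(371,273),.076),('tab',(404,261),.118)):
    w=A(*p,z);print(n,w,np.degrees(np.arctan2(*(w-rc)[::-1]))%360,np.linalg.norm(w-rc))
E
```

```text
ring [ 0.51186004 -0.23469024] [ 1.1463195   0.44069552 -1.1459926  -0.72076826]
circle [ 0.41266995 -0.30730946] 216.20866867121404 0.12293178541991677
bar [ 0.39076819 -0.21582813] 171.14635736093982 0.12255208930988658
tab [ 0.41276326 -0.24320723] 184.91228077535305 0.09946209890806652
```

play_rows(commands=[[0.9,-0.4,0,0,0,0.02,3.5],[0,0,-5,0,0,0,3.5],[0,0,-5,0,0,0,3.5],[0,0,-5,0,0,0,3.5],[0,0,-4.7,0,0,0,3.5],[0,0,0,0,0,0,2.0],[0,0,0,0,0,0,2.0],[0,0,0,0,0,0,2.0]])

```text
time: 2.4
ee_pos: [0.4127, -0.2424, 0.0916]
eef_rot: [0.735, -0.678, 0.002, -0.0]
ft_force: [-0.2, 0.5, 0.1]
width: 0.0211
```

play_rows(commands=[[0.07,-0.52,0,0,0,0.052,2],[0.07,-0.52,0,0,0,0.052,2],[0.13,-0.5,0,0,0,0.052,2],[0.13,-0.5,0,0,0,0.052,2],[0.17,-0.5,0,0,0,0.052,2],[0.17,-0.5,0,0,0,0.052,2],[0.23,-0.47,0,0,0,0.052,2],[0.23,-0.47,0,0,0,0.052,2],[0.28,-0.44,0,0,0,0.052,2],[0.28,-0.44,0,0,0,0.052,2]])

```text
time: 3.65
ee_pos: [0.4298, -0.2906, 0.0912]
eef_rot: [0.885, -0.465, 0.001, 0.0]
ft_force: [0.3, 2.4, 1.3]
width: 0.02
```

play_rows(commands=[[0.32,-0.41,0,0,0,0.052,2],[0.2,-0.25,0,0,0,0.03,2],[0,0,0,0,0,0,2]])

```text
time: 4.03
ee_pos: [0.4339, -0.2958, 0.0905]
eef_rot: [0.903, -0.429, -0.001, -0.0]
ft_force: [-5.7, 7.0, 6.7]
width: 0.0202
```

play_rows(commands=[[-0.15,0.2,0,0,0,0,3],[0,0,4,0,0,0,3.5],[0,0,5,0,0,0,4],[0,0,5,0,0,0,4],[0,0,5,0,0,0,4],[0.4,5,0.4,0,0,-0.03,4.5],[0.4,5,0.4,0,0,-0.03,4.5],[0.4,5,0.4,0,0,-0.03,4.5],[0.4,5,0.4,0,0,-0.03,4.5],[0.4,5,0.4,0,0,-0.03,4.5],[0.4,5,0.4,0,0,-0.03,4.5],[0.4,5,0.4,0,0,-0.03,4.5],[0.4,5,0.4,0,0,-0.03,4.5],[0.4,5,0.4,0,0,-0.03,4.5],[0.4,5,0.4,0,0,-0.03,4.5],[0,0,0,0,0,0,4.5],[0,0,0,0,0,0,4.5]])

```text
time: 6.15
ee_pos: [0.473, 0.2047, 0.3199]
eef_rot: [0.829, -0.56, 0.0, -0.0]
ft_force: [0.1, 0.1, -0.5]
width: 0.0451
```

```bash
python3 - <<'E'
from bench import r
import cv2,pickle,numpy as np
s=r.read_state(); print({k:s[k] for k in('time','ee_pos','eef_rot','width','joint_positions','ft_force')})
c=r.camera('wrist');t=r.camera('top');pickle.dump({'wrist':c,'top':t},open('c2.pkl','wb'))
o=np.zeros((600,800,3),np.uint8)
o[:375,:500]=cv2.resize(c['img'][:,:,::-1],(500,375),interpolation=cv2.INTER_AREA)
o[:,500:800]=cv2.resize(t['img'][142:242,300:350,::-1],(300,600),interpolation=cv2.INTER_CUBIC)
cv2.imwrite('pics/w2.png',cv2.resize(c['img'][:,:,::-1],(800,600),interpolation=cv2.INTER_CUBIC))
cv2.imwrite('pics/t2.png',cv2.resize(t['img'][142:242,290:380,::-1],None,fx=6,fy=6,interpolation=cv2.INTER_CUBIC))
E
```

```text
{'time': 6.15, 'ee_pos': array([0.47295656, 0.20474508, 0.31986634]), 'eef_rot': array([ 8.28677416e-01, -5.59726313e-01,  4.35107892e-04, -6.66360863e-05]), 'width': 0.045062663864147035, 'joint_positions': array([ 0.29714971,  0.12514034, -0.86114709,  1.54915436,  0.09574134,
        1.51045613, -1.75397183]), 'ft_force': array([ 0.114159  ,  0.07704604, -0.52638674])}
```

View pics/w2.png

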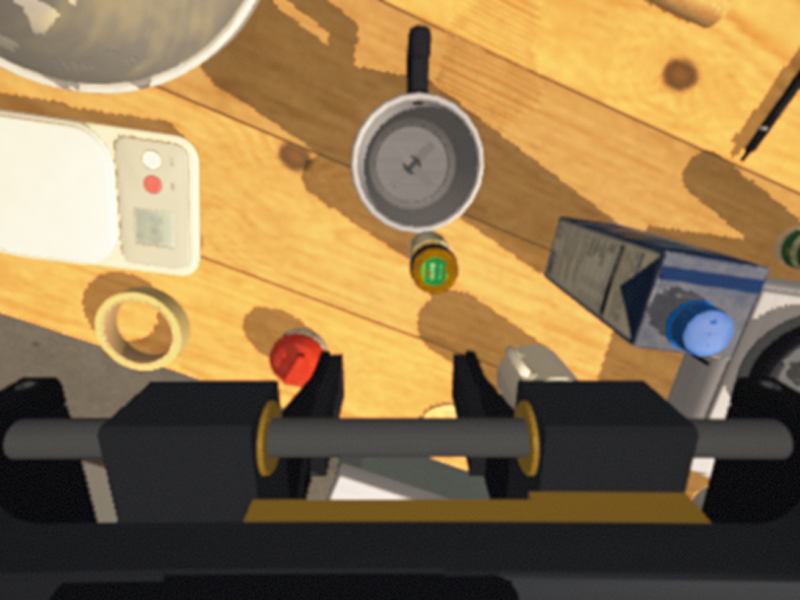

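View pics/t2.png

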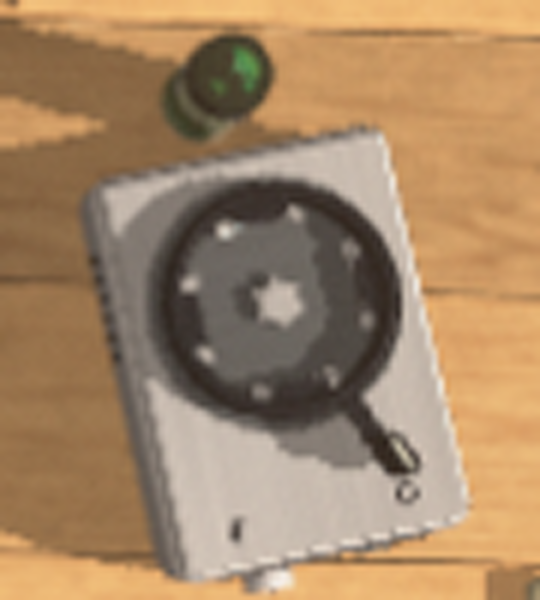

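The lever now points at the circle: the collar is open. In the wrist view the jug rim spans (352–484, 94–231) and the handle top runs from (419,28) to (417,95).

```bash
python3 - <<'E'
from h import *
from scipy.optimize import least_squares
c=pickle.load(open('c2.pkl','rb'))['wrist']
A=lambda u,v,z:at(c,(u+.5)*.64-.5,(v+.5)*.64-.5,z)[:2]
th=np.linspace(0,2*np.pi,181)
def ext(p):
    P=np.c_[p[0]+.047*np.cos(th),p[1]+.047*np.sin(th),0*th+.15]
    q=(proj(c,P)+.5)/.64-.5;return np.r_[q.min(0),q.max(0)]-[352,94,484,231]
o=least_squares(ext,[.55,.22],x_scale=.01);rc=o.x;print('rim',rc,o.fun)
for p in((420,30),(419,45),(418.5,60)):
    w=A(*p,.148);print(w,np.degrees(np.arctan2(*(w-rc)[::-1])),np.linalg.norm(w-rc))
E
```

```text
rim [0.55471874 0.22068021] [ 2.08868936  1.04776042 -2.08428307 -1.47042569]
[0.63550323 0.25307117] 21.848572627506744 0.08703623960716173
[0.62708599 0.25025296] 22.22728812971756 0.07817650586465086
[0.61862443 0.24705695] 22.42812694188168 0.06913515220463966
```

play_rows(commands=[[4,1.15,0,0,0,0,4.5],[4,1.15,0,0,0,0,4.5],[4,1.15,0,0,0,0,4.5],[3.5,1.15,0,0,0,0,4.5],[0,0,-5,0,0,0,4.5],[0,0,-5,0,0,0,4.5],[0,0,-5,0,0,0,4.5],[0,0,-4,0,0,0,4.5],[0,0,-2.4,0,0,0,4.5],[0,0,0,0,0,0,4.5]])

```text
time: 7.5
ee_pos: [0.6273, 0.2489, 0.1038]
eef_rot: [0.828, -0.56, -0.001, 0.002]
ft_force: [0.1, -0.2, 0.3]
width: 0.045
```

play_rows(commands=[[0,0,0,0,0,0,2.6],[0,0,0,0,0,0,2.0],[0,0,0,0,0,0,1.0],[0,0,0,0,0,0,1.0],[0,0,0,0,0,0,0],[0,0,0,0,0,0,0],[0,0,0,0,0,0,0]], grip_force=55)

```text
time: 8.38
ee_pos: [0.628, 0.2514, 0.1061]
eef_rot: [0.829, -0.56, 0.0, -0.0]
ft_force: [0.0, 0.2, 5.4]
width: 0.0156
```

play_rows(commands=[[0,0,0.5,0,0,0,0],[0,0,1,0,0,0,0],[0,0,2,0,0,0,0],[0,0,3,0,0,0,0],[0,0,3,0,0,0,0],[0,0,3,0,0,0,0],[0,0,3,0,0,0,0],[0,0,3,0,0,0,0],[0,0,3,0,0,0,0],[0,0,2,0,0,0,0],[0,0,1,0,0,0,0],[0,0,0,0,0,0,0],[0,0,0,0,0,0,0]])

```text
time: 10.0
ee_pos: [0.6275, 0.2511, 0.3497]
eef_rot: [0.829, -0.56, -0.0, 0.001]
ft_force: [0.0, -0.2, -3.0]
width: 0.0155
```

```bash
python3 - <<'E'
from bench import r
import cv2,pickle,numpy as np
s=r.read_state(); print({k:s[k] for k in('time','ee_pos','eef_rot','width','joint_positions','ft_force','torque')})
c=r.camera('scene');w=r.camera('wrist');pickle.dump({'scene':c,'wrist':w},open('c3.pkl','wb'))
o=np.zeros((600,800,3),np.uint8)
o[:,:400]=cv2.resize(c['img'][20:260,90:250,::-1],(400,600),interpolation=cv2.INTER_CUBIC)
o[:300,400:]=cv2.resize(w['img'][:,:,::-1],(400,300),interpolation=cv2.INTER_AREA)
cv2.imwrite('pics/l3.png',o)
E
```

```text
{'time': 10.0, 'ee_pos': array([0.62749821, 0.25107804, 0.34967692]), 'eef_rot': array([ 8.28758520e-01, -5.59606026e-01, -2.57055241e-04,  5.87377189e-04]), 'width': 0.015489546398657471, 'joint_positions': array([ 0.02362883,  0.53497037, -0.80668617,  1.03612744,  0.38048585,
        1.70733889, -1.84185436]), 'ft_force': array([ 0.0323634 , -0.16292422, -2.98845024]), 'torque': array([ 0.0955853 , -0.22423807,  0.01885913])}
```

View pics/l3.png

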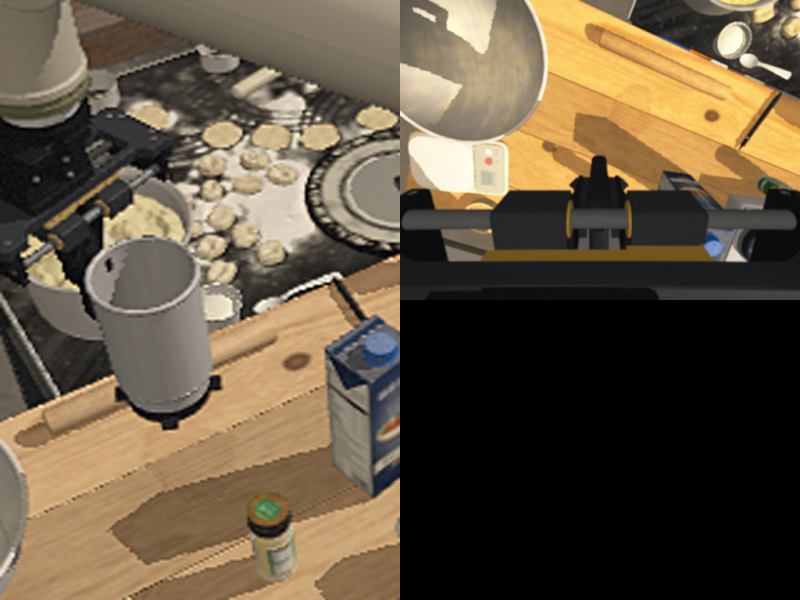

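Jug held and roughly upright: rim about (86–202, 237–322) in the crop, lugs at (123,393), (170,422), (218,382). I'll check tilt by comparing these with the model projection.

```bash
python3 - <<'E'
from h import *
from scipy.optimize import least_squares
from scipy.spatial.transform import Rotation as Ro
c=pickle.load(open('c3.pkl','rb'))['scene']
th=np.linspace(0,2*np.pi,181)
def model(p):
    R=Ro.from_rotvec([p[3],p[4],0]).as_matrix()@Ro.from_euler('z',p[5]).as_matrix()
    lug=np.array([[.050*np.cos(a),.050*np.sin(a),.004] for a in np.radians([135,225,315])])
    rim=np.c_[.047*np.cos(th),.047*np.sin(th),0*th+.15]
    f=lambda X:((proj(c,X@R.T+p[:3])-[90,20])+.5)*2.5-.5
    L,q=f(lug),f(rim);return L,np.r_[q.min(0),q.max(0)]
a=np.radians(22);p0=np.r_[.6275-.08*np.cos(a),.2511-.08*np.sin(a),.2437,0,0,a]
obs=np.array([[118,393],[170,427],[222,382]]);rim=np.array([86,237,202,323])
print(model(p0))
def res(p):
    L,q=model(p);return np.r_[(L-obs).ravel(),q-rim,(p[2]-.2437)*1000,(p[5]-a)*100]
o=least_squares(res,p0,x_scale=[.01,.01,.01,.05,.05,.05]);print(o.x[:3]-p0[:3],np.degrees(o.x[3:]),o.fun.round(1))
E
```

```text
(array([[169.19962801, 427.52832412],
       [220.42072575, 381.28379064],
       [165.67443952, 349.41001952]]), array([ 85.21631429, 236.5616199 , 196.73865406, 312.52883388]))
[-0.00108865  0.01862386 -0.00271418] [ 9.55842097  1.04782075 -4.93480191] [  8.3  38.5  29.9 -13.6 -48.1 -16.3   5.5   4.    1.7 -14.3  -2.7 -47. ]
```

Lugs 135° and 225° project to within 1 px of where they're seen (I had mislabelled the third), so the jug is upright. Carrying it over the carton.

play_rows(commands=[[-0.258,-1,0,0,0,-0.0096,0],[-0.258,-2,0,0,0,-0.0096,0],[-0.258,-3,0,0,0,-0.0096,0],[-0.258,-4,0,0,0,-0.0096,0],[-0.258,-4,0,0,0,-0.0096,0],[-0.258,-4,0,0,0,-0.0096,0],[-0.258,-4,0,0,0,-0.0096,0],[-0.258,-4,0,0,0,-0.0096,0],[-0.258,-4,0,0,0,-0.0096,0],[-0.258,-4,0,0,0,-0.0096,0],[-0.258,-4,0,0,0,-0.0096,0],[-0.258,-3,0,0,0,-0.0096,0],[-0.258,-2.56,0,0,0,-0.0096,0],[-0.258,-2,0,0,0,-0.0096,0],[-0.258,-1,0,0,0,-0.0096,0],[0,0,0,0,0,0,0],[0,0,0,0,0,0,0]])

```text
time: 12.22
ee_pos: [0.5893, -0.213, 0.3507]
eef_rot: [0.787, -0.617, -0.0, -0.0]
ft_force: [-0.2, 0.3, -3.8]
width: 0.0155
```

play_rows(commands=[[0,0,-2,0,0,0,0],[0,0,-3,0,0,0,0],[0,0,-3,0,0,0,0],[0,0,-3,0,0,0,0],[0,0,-2,0,0,0,0],[0,0,0,0,0,0,0],[0,0,0,0,0,0,0]])

```text
time: 13.1
ee_pos: [0.5897, -0.2142, 0.2219]
eef_rot: [0.786, -0.618, 0.001, -0.0]
ft_force: [0.6, -0.3, -2.7]
width: 0.0158
```

```bash
python3 - <<'E'
from bench import r
import cv2,pickle,numpy as np
for i in range(1):
    s=r.read_state(); print({k:s[k].round(4) for k in('ee_pos','eef_rot','ft_force')})
c=r.camera('scene');t=r.camera('top');pickle.dump({'scene':c,'top':t},open('c4.pkl','wb'))
print(r.read_state()['ee_pos'])
o=np.zeros((600,800,3),np.uint8)
o[:,:400]=cv2.resize(c['img'][80:230,260:360,::-1],(400,600),interpolation=cv2.INTER_CUBIC)
o[:,400:]=cv2.resize(t['img'][130:250,295:375,::-1],(400,600),interpolation=cv2.INTER_CUBIC)
cv2.imwrite('pics/p4.png',o)
E
```

```text
{'ee_pos': array([ 0.5897, -0.2142,  0.2219]), 'eef_rot': array([ 7.864e-01, -6.177e-01,  8.000e-04, -3.000e-04]), 'ft_force': array([ 0.5867, -0.2734, -2.6522])}
[ 0.58971629 -0.21437556  0.22201333]
```

View pics/p4.png

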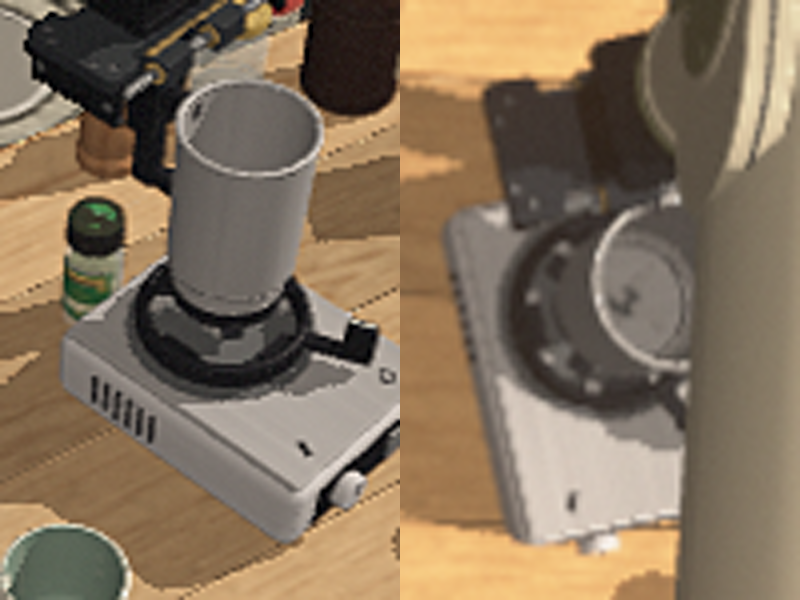

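```bash
python3 - <<'E'
from h import *
d=pickle.load(open('c4.pkl','rb'));th=np.linspace(0,2*np.pi,181)
def E(cam,off,sc,x,y,z,rad,sh):
    q=((proj(d[cam],np.c_[x+rad*np.cos(th),y+rad*np.sin(th),0*th+z])-off)+.5)*sc-.5+[sh,0]
    return np.r_[q.min(0),q.max(0)].round()
for cam,off,sc,sh in(('scene',[260,80],4,0),('top',[295,130],5,400)):
    print(cam,'rim',E(cam,off,sc,.5106,-.2336,.266,.047,sh),'ring',E(cam,off,sc,.5106,-.2336,.098,.064,sh),'ring outer base dirs')
E
```

```text
scene rim [178.  80. 322. 176.] ring [134. 243. 313. 372.] ring outer base dirs
top rim [594. 197. 764. 369.] ring [511. 210. 711. 411.] ring outer base dirs
```

Rim and ring match the model to within about 1 px (roughly 1–2 mm), and the apparent offset is perspective. Lowering.

play_rows(commands=[[-0.05,-0.05,-0.5,0,0,0,0],[0,0,-0.5,0,0,0,0],[0,0,-0.5,0,0,0,0],[0,0,-0.5,0,0,0,0],[0,0,-0.4,0,0,0,0],[0,0,-0.4,0,0,0,0],[0,0,0,0,0,0,0]])

```text
time: 14.08
ee_pos: [0.5883, -0.2149, 0.1922]
eef_rot: [0.786, -0.618, -0.0, 0.0]
ft_force: [0.1, 0.2, -3.8]
width: 0.0157
```

play_rows(commands=[[0,0,-0.3,0,0,0,0],[0,0,-0.3,0,0,0,0],[0,0,-0.2,0,0,0,0],[0,0,0,0,0,0,0]])

```text
time: 14.58
ee_pos: [0.5884, -0.2149, 0.1843]
eef_rot: [0.786, -0.618, -0.0, 0.0]
ft_force: [-0.2, -0.2, -3.7]
width: 0.0156
```

Free so far, with the lugs in the notches. Touching down.

play_rows(commands=[[0,0,-0.2,0,0,0,0],[0,0,-0.1,0,0,0,0],[0,0,0,0,0,0,0]])

```text
time: 14.95
ee_pos: [0.5887, -0.2148, 0.1821]
eef_rot: [0.786, -0.618, 0.0, -0.0]
ft_force: [-1.3, 0.2, 2.0]
width: 0.0154
```

play_rows(commands=[[0,0,0,0,0,0,1.8],[0,0,0,0,0,0,2.5],[0,0,0,0,0,0,4],[0,0,0,0,0,0,4.5],[0,0,2,0,0,0,4.5],[0,0,4,0,0,0,4.5],[0,0,5,0,0,0,4.5],[0,0,5,0,0,0,4.5],[0,0,0,0,0,0,4.5]])

```text
time: 16.08
ee_pos: [0.59, -0.2145, 0.3476]
eef_rot: [0.786, -0.618, 0.004, -0.002]
ft_force: [0.6, -0.6, -0.5]
width: 0.0452
```

play_rows(commands=[[-2.7,-1.34,0,0,0,0.066,3.5],[-2.7,-1.34,0,0,0,0.066,3.5],[-2.7,-1.34,0,0,0,0.066,3.5],[-2.7,-1.34,0,0,0,0.066,3.5],[-2.7,-1.34,0,0,0,0.066,3.5],[-2.7,-1.34,0,0,0,0.066,3.5],[0,0,0,0,0,0,3.5],[0,0,0,0,0,0,3.5]])

```text
time: 17.08
ee_pos: [0.427, -0.2947, 0.3419]
eef_rot: [0.892, -0.451, 0.0, -0.0]
ft_force: [-0.2, 0.4, 0.0]
width: 0.035
```

```bash
python3 - <<'E'
from bench import r
import cv2,pickle,numpy as np
s=r.read_state(); print({k:s[k].round(4) for k in('ee_pos','eef_rot','joint_positions')})
c=r.camera('scene');w=r.camera('wrist');pickle.dump({'scene':c,'wrist':w},open('c5.pkl','wb'))
o=np.zeros((600,800,3),np.uint8)
o[:,:400]=cv2.resize(c['img'][80:230,260:360,::-1],(400,600),interpolation=cv2.INTER_CUBIC)
o[:,400:]=cv2.resize(w['img'][0:240,170:330,::-1],(400,600),interpolation=cv2.INTER_CUBIC)
cv2.imwrite('pics/p5.png',o)
E
```

```text
{'ee_pos': array([ 0.427 , -0.2947,  0.3419]), 'eef_rot': array([ 8.924e-01, -4.512e-01,  3.000e-04, -1.000e-04]), 'joint_positions': array([ 1.1297,  0.1057, -0.6625,  1.5057,  0.0648,  1.5519, -0.4674])}
```

View pics/p5.png

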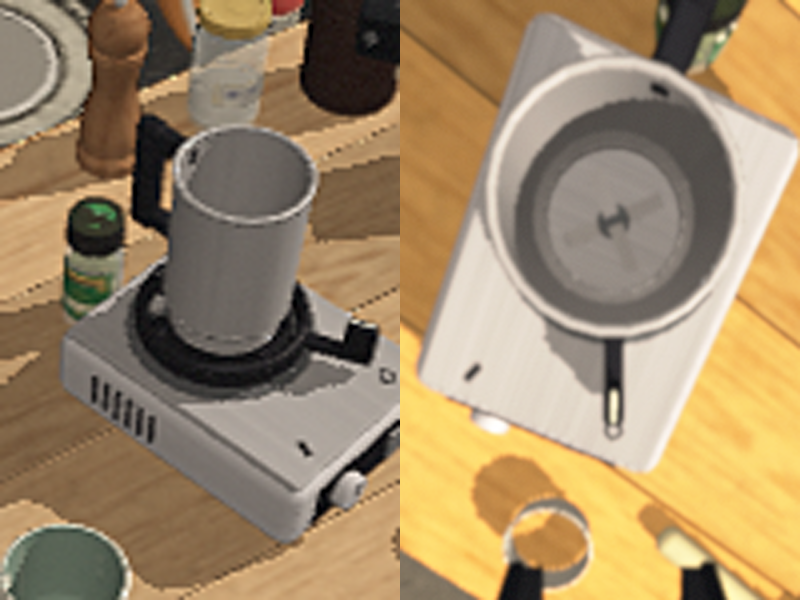

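Jug sits in the ring with its handle toward +x and the lever at the circle; tab top in the wrist crop is (613,410). Descending over the tab.

play_rows(commands=[[0.1,0,-5,0,0,0,3.5],[0,0,-5,0,0,0,3.5],[0,0,-5,0,0,0,3.5],[0,0,-5,0,0,0,3.5],[0,0,-5,0,0,0,3.5],[0,0,0,0,0,0,2.0],[0,0,0,0,0,0,2.0],[0,0,0,0,0,0,2.0]])

```text
time: 18.18
ee_pos: [0.4289, -0.2959, 0.0938]
eef_rot: [0.892, -0.451, 0.002, 0.0]
ft_force: [-0.3, 0.2, 0.7]
width: 0.0209
```

```bash
python3 - <<'E'
import numpy as np
a=np.radians(216.5-np.arange(0,50,4.0));p=10.2*np.c_[np.cos(a),np.sin(a)];print(np.diff(p,axis=0).round(2).tolist())
from h import *
c=pickle.load(open('c5.pkl','rb'))['scene'];th=np.linspace(0,6.3,181)
for z in(.226,.233):
    q=((proj(c,np.c_[.5106+.047*np.cos(th),-.2336+.047*np.sin(th),0*th+z])-[260,80])+.5)*4-.5;print(z,q.min(0),q.max(0))
E
```

```text
[[-0.4, 0.59], [-0.36, 0.61], [-0.32, 0.64], [-0.27, 0.66], [-0.23, 0.68], [-0.18, 0.69], [-0.13, 0.7], [-0.08, 0.71], [-0.03, 0.71], [0.02, 0.71], [0.07, 0.71], [0.12, 0.7]]
0.226 [172.51974635 126.02183546] [313.84022897 221.80411635]
0.233 [173.38466558 118.12364207] [315.30962728 213.94904088]
```

Rim seen at y 125–222 matches seated height (126–222). Turning the collar to locked.

play_rows(commands=[[-0.4,0.59,0,0,0,-0.07,2],[-0.36,0.61,0,0,0,-0.07,2],[-0.32,0.64,0,0,0,-0.07,2],[-0.27,0.66,0,0,0,-0.07,2],[-0.23,0.68,0,0,0,-0.07,2],[-0.18,0.69,0,0,0,-0.07,2],[-0.13,0.7,0,0,0,-0.07,2],[-0.08,0.71,0,0,0,-0.07,2],[-0.03,0.71,0,0,0,-0.07,2],[0.02,0.71,0,0,0,-0.07,2]])

```text
time: 19.42
ee_pos: [0.4084, -0.2292, 0.0933]
eef_rot: [-0.683, 0.731, -0.002, -0.0]
ft_force: [-1.1, -2.3, 1.3]
width: 0.0197
```

play_rows(commands=[[0.07,0.71,0,0,0,-0.07,2],[0.06,0.35,0,0,0,-0.035,2],[0.06,0.35,0,0,0,-0.035,2],[0,0,0,0,0,0,2]])

```text
time: 19.92
ee_pos: [0.4104, -0.2146, 0.093]
eef_rot: [-0.631, 0.776, -0.001, 0.0]
ft_force: [-0.2, -0.4, -0.3]
width: 0.02
```

play_rows(commands=[[0.03,0.2,0,0,0,-0.02,2],[0.03,0.2,0,0,0,-0.02,2],[0,0,0,0,0,0,2]])

```text
time: 20.3
ee_pos: [0.4108, -0.2135, 0.0927]
eef_rot: [-0.614, 0.789, -0.003, -0.001]
ft_force: [0.3, -13.3, 0.7]
width: 0.0203
```

Firm stop: 13 N, against about 2 N of sliding friction. Back off, rise and retreat for a check.

play_rows(commands=[[0,-0.4,0,0,0,0,2.2],[0,0,0,0,0,0,3.2],[0,0,3,0,0,0,3.2],[0,0,5,0,0,0,3.2],[0,0,5,0,0,0,3.2],[0,0,5,0,0,0,3.2],[-2,-2,5,0,0,0,3.2],[-2,-4,0,0,0,0,3.2],[-1,-4,0,0,0,0,3.2],[0,-4,0,0,0,0,3.2],[0,0,0,0,0,0,3.2],[0,0,0,0,0,0,3.2]])

```text
time: 21.8
ee_pos: [0.3607, -0.3531, 0.3214]
eef_rot: [-0.616, 0.788, 0.0, 0.0]
ft_force: [0.3, 0.4, 0.5]
width: 0.0319
```

```bash
python3 - <<'E'
from bench import r
import cv2,pickle,numpy as np
s=r.read_state(); print({k:s[k].round(4) for k in('ee_pos','ft_force')},s['time'])
c=r.camera('scene');t=r.camera('top');pickle.dump({'scene':c,'top':t},open('c6.pkl','wb'))
o=np.zeros((600,800,3),np.uint8)
o[:300,:400]=cv2.resize(c['img'][:,:,::-1],(400,300),interpolation=cv2.INTER_AREA)
o[300:,:400]=cv2.resize(t['img'][:,:,::-1],(400,300),interpolation=cv2.INTER_AREA)
o[:,400:]=cv2.resize(c['img'][80:230,265:365,::-1],(400,600),interpolation=cv2.INTER_CUBIC)
cv2.imwrite('pics/p6.png',o)
E
```

```text
{'ee_pos': array([ 0.3607, -0.3531,  0.3214]), 'ft_force': array([0.2639, 0.3598, 0.5384])} 21.8
```

View pics/p6.png

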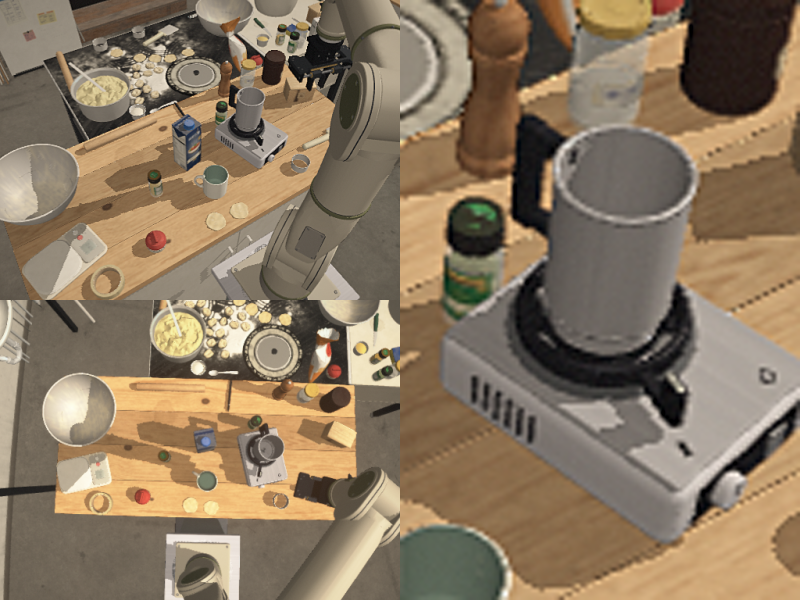

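```bash
python3 - <<'E'
from h import *
d=pickle.load(open('c6.pkl','rb'));a=pickle.load(open('c0.pkl','rb'))
for v in(157.5,160.5,163.5):
    t=np.radians(v+13.7);P=np.array([[.5106+k*np.cos(t),-.2336+k*np.sin(t),.118] for k in(.088,.112)])
    print(v,(((proj(d['scene'],P)-[265,80])+.5)*4-.5+[400,0]).round().tolist(),((proj(d['top'],P)-[300,142]+.5)*6-.5).round().tolist())
# bystander shift by phase-free template matching in both views
f=lambda i:cv2.cvtColor(i,cv2.COLOR_RGB2GRAY)
for n,X in dict(carton=(.529,.008,.1),mug=(.378,-.009,.05),spL=(.626,-.202,.06),spR=(.473,.162,.06),cutter=(.3,-.326,.02),timer=(.33,.22,.03)).items():
    for k in('scene','top'):
        u,v=proj(a[k],X)[0].astype(int);w=14
        T=f(a[k]['img'])[v-w:v+w,u-w:u+w];S=f(d[k]['img'])[v-w-6:v+w+6,u-w-6:u+w+6]
        m=cv2.matchTemplate(S,T,5);_,s,_,l=cv2.minMaxLoc(m);print(n,k,l[0]-6,l[1]-6,round(s,2))
cv2.imwrite('pics/t6.png',cv2.resize(d['top']['img'][142:242,300:380,::-1],None,fx=6,fy=6,interpolation=cv2.INTER_CUBIC))
E
```

```text
157.5 [[667.0, 371.0], [684.0, 395.0]] [[205.0, 463.0], [197.0, 509.0]]
160.5 [[673.0, 369.0], [692.0, 393.0]] [[214.0, 465.0], [209.0, 511.0]]
163.5 [[678.0, 367.0], [699.0, 390.0]] [[223.0, 466.0], [220.0, 512.0]]
carton scene 0 0 1.0
carton top 0 0 0.99
mug scene 0 0 0.96
mug top 0 0 0.79
spL scene 0 0 0.89
spL top 0 0 0.78
spR scene 0 0 0.84
spR top 0 0 0.73
cutter scene 0 0 1.0
cutter top 0 0 1.0
timer scene 0 0 0.66
timer top 0 0 0.77
```

View pics/t6.png

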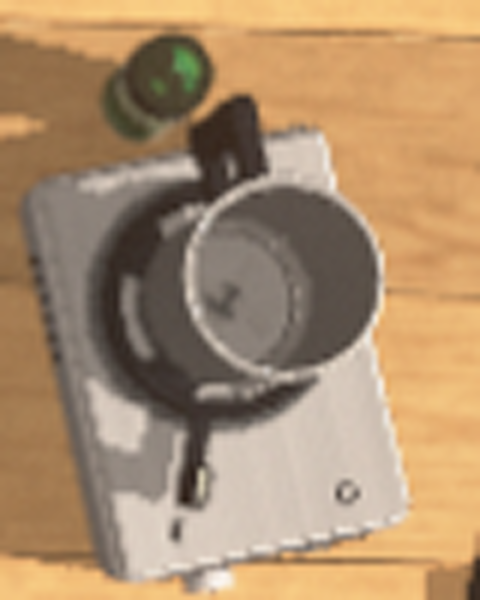

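The tab lies on the predicted locked line, and no bystander moved in either view. Handing in.

```bash
python3 -c "
from bench import r
print(r.close_job())"
```

```text
the job is handed in; nothing more can be done
None
```

The jug is mounted on the blender base and locked, and I handed the job in at about 22 s of the 64 s allowed.

I turned the collar back to the open mark and carried the jug by its handle over the carton. It went down into the ring with its handle toward the base's +x. I then turned the lever to the locked stop and moved the arm clear.

What the last checks showed:
- **Seating:** the jug touched down at the expected height (TCP z 0.182 m). Its rim in the image matched the fully home, upright model to about 1 px.
- **Lock:** the lever met a firm stop at about 13 N. In both views the tab lies on the predicted line for the locked mark.
- **Surroundings:** image matching against the first pictures found no shift of the carton, mug, spice jars, timer or ring cutter. The match scores for the timer, the spice jars and the mug were only moderate (0.66 to 0.96), and their shadows and lighting had changed. The final picture also shows them all standing where they were.

No check failed. One fit of the jug's tilt in the air came out wrong because I mislabelled a lug. Re-read correctly, it showed the jug upright.

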